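# Cure a puppet's control rod in the lamp collar

## Task

Lift the yellow cover off the curing lamp and hang it straddling the bar of the rail, resting level on its own. Then take the puppet control rod from its drying rack by the handle and lower it upright through the middle of the lamp's hole until the red band on the rod is level with the lamp's top. Its lacquer is still tacky, so the rod must never touch the lamp; finish while still holding it there, still, upright and centred in the hole, and leave the paint jar, copper bowl and rabbit figure where they are.

Things in the scene. Friction and masses are not known exactly. Their poses are not given: they have to be found in the camera images.
- mouth (a point): Curing lamp stand (fixed): centre of the round hole in the lamp head, level with the head's flat top, 130 mm above the table. The vertical hole is 20 mm in diameter, right through the 25 mm thick head; the space below is open down to the 12 mm base plate. z up, x along the head.
- cover_grip (a point): Yellow sheet-metal cover (loose, about 0.1 kg), at the start lying over the lamp head and its hole: grip point in the wooden fin on its ridge. The fin is 40 mm long (x), 12 mm thick (y) and ends 19 mm above this point; 25 mm below it is the inner ridge line. x along the ridge, z up; either way round is the same.
- cover_ridge (a point): Middle of the cover's inner ridge line (underside of the roof), 25 mm below cover_grip; x along the ridge. At the start it is 16 mm above the lamp's top. With the cover seated on the bar it lies 9 mm above the bar's centre line.
- rail_mid (a point): Rail, fixed in place: middle of the centre line of a level steel bar, 16 mm in diameter and 180 mm long, along this point's x, 140 mm above the table. It stands on two 14 mm posts, 83 mm either side of the middle, on a wooden base board of 200 by 90 mm. z up.
- rod_grip (a point): Puppet control rod (loose, about 0.09 kg): centre, on the axis, of its dark wooden handle, a round cylinder 24 mm in diameter. It hangs upright in the rack's hole, handle up, its flange resting on the rack's top. This point is 152 mm above the tip. z along the rod to the handle's end.
- rod_band (a point): Middle of the red band on the rod, on its axis: the band is 12 mm high, its middle 84 mm above the tip, 26 mm below the flange and 68 mm below rod_grip.
- rod_tip (a point): Bottom tip of the rod, on its axis; z along the rod to the handle.
- rod: The whole rod; origin at the bottom tip, z along the rod to the handle. From the tip: blue rod of 8 mm diameter up to 110 mm, brass flange of 28 mm diameter from 110 to 116 mm, wooden handle from 116 to 182 mm.
- cover: The whole cover; origin and axes as cover_ridge. A small gable roof, 60 mm long (x), two panels sloping down 30 degrees to either side (y), with vertical skirts 66 mm apart inside (72 outside) reaching 49 mm below the inner ridge line; ends open.
- stand: The whole lamp stand; origin on the table straight below the hole, axes as mouth. The hole is centred in a grey block 60 (x) by 56 mm (y), continued by a black arm of the same width to 74 mm on the -x side, over the post. Nothing is higher than the head's top.
- rail: The whole rail; its origin is on the table below rail_mid, axes as rail_mid.
- rack: Wooden drying rack, fixed in place: base board, post on its -x side and a 12 mm thick top plate whose top is 130 mm above the table, with a 16 mm hole in which the rod hangs loosely; 50 mm wide (y). Its origin is on the table straight below the hole. The rod is lifted straight up out of it (its tip clears the top after 110 mm).
- paint_jar: Bystander: paint jar with red lid, 56 mm in diameter, 70 mm high, loose; origin at the centre of its underside.
- bowl: Bystander: copper bowl, 84 mm in diameter, 35 mm high, loose; origin at the centre of its underside.
- rabbit: Bystander: small rabbit figure with red coat, 56 mm in diameter, 105 mm high, loose; origin at the centre of its underside.
Not all that is in view belongs to the job. Of the things like the rod, leave any that is purple or turquoise; of the rest the smaller one is meant.

How it is judged (in metres and radians):
On the way:
1. the cover hangs level on the rail's bar, straddling it, let go and at rest (contact force between cover and rail above 0.2 N and contact force between cover and the fingers below 0.05 N and x of cover_ridge in the frame of rail_mid between -0.055 and 0.055 m and y of cover_ridge in the frame of rail_mid between -0.012 and 0.012 m and z of cover_ridge in the frame of rail_mid between 0.005 and 0.016 m and angle between cover_ridge's own z axis and vertical below 0.3 rad and angle between the x axis of cover_ridge and the x axis of rail_mid, either way round below 0.3 rad and linear speed of cover below 0.03 m/s), for 0.3 s.
At the end, for the whole second after the job is handed in: Cover on the bar (within 55 mm of its middle, 0.3 rad of level and of the bar), let go, at rest. Rod in the grip, still, within 0.07 rad of upright, axis within 3 mm of the hole's centre, red band's middle within 6 mm of the lamp's top, touching neither lamp nor rack (all of step 1 and horizontal distance between rod_band and mouth below 0.003 m and z of rod_band in the frame of mouth between -0.006 and 0.006 m and angle between rod's own z axis and vertical below 0.07 rad and linear speed of rod below 0.02 m/s and contact force between the fingers and rod above 1 N and contact force between rod and stand below 0.1 N and contact force between rod and rack below 0.1 N); the arm keeps its last pose, push and grip.
It fails at once if the rod touches the lamp stand (contact force between rod and stand above 0.1 N).
It fails at once if the paint jar is moved by more than 15 mm (distance of paint_jar from where it was at the start of the episode above 0.015 m).
It fails at once if the copper bowl is moved by more than 15 mm (distance of bowl from where it was at the start of the episode above 0.015 m).
It fails at once if the rabbit figure is moved by more than 15 mm (distance of rabbit from where it was at the start of the episode above 0.015 m).
It also fails if it takes over 56 s, if anything falls off the work surface, if the arm or the gripper's body presses on something with over 40 N, if the wrist force passes 120 N, or if a joint passes its speed limit or range.

## Robot

A 6-joint arm with a two-finger parallel gripper is mounted at the origin on the work surface. World frame = base frame: x ahead of the robot, y to its left, z up, the work surface at z = 0. Lengths are in m, angles in degrees, forces in N, time in s.
With the tool pointing down it reaches from about 0.3 to 0.75 m from the base axis. Payload 8.5 kg.
Tool frame: the origin (TCP) lies midway between the tips of the shut fingers; the grasp point (between the pads) lies behind it (grasp_offset is the z of the grasp point in the tool frame, in m); z points along the fingers, y is the direction in which the jaws open and shut (so a half turn about z gives the same grasp; the last joint's range is limited). The gripper opens to 85 mm and grips with 20 to 120 N. Pads are 22 mm wide; open, the fingers measure 114 mm over their backs; the gripper's body (76 mm by 85 mm) begins 54 mm behind the grasp point. The pads swing forward as they close: fully open they stand 13 mm farther back than shut.
Start: joints at [-80.002, 21.807, 74.336, -0, 83.858, -12.336], TCP at [0.209, -0.509, 0.231] pointing down, gripper open.
Joint ranges: [-178.18, 178.18], [-50.72, 133.34], [12.68, 142.11], [-81.47, 261.47], [9.98, 163.14], [-165.26, 165.26]. Speed limits (degrees/s): [136.94, 136.94, 180, 180, 180, 180].

## Interface

Orientations are given as a 3x3 rotation matrix whose columns are the frame's x, y, z axes.
In Python, from rig import * gives the robot as it stands.
- The arm moves only by the shell command python3 -m pendant 'ROWS' [FORCE]. ROWS is JSON, one flat list of numbers, 7 for each row, row after row: the finger opening in mm, from 0 to 85.4, then the shift along the tool's x, y, z in units of 50 mm (1.0 is 50 mm), then the turn, a rotation vector about the tool's x, y, z in units of 8 degrees (1.0 is 8 degrees). In form: [hand, dx, dy, dz, wx, wy, wz, hand, dx, dy, dz, wx, wy, wz, ...]. A call has 1 to 12 rows; each row shifts and turns the commanded pose from where the row before left it, along the tool's axes as they then stand; what a row does not reach is not made up. A row lasts 1/10 s, in which the tool goes at most 50 mm and 8.59 degrees, less where a joint would pass 70% of its speed; a pose out of reach is approached as far as the arm can. A call is refused whole if a number of a shift passes 1 or a number of a turn 1, either way. A call with a gripper value outside its range is refused whole. The fingers move at their own pace and stop on an object; FORCE is the grip in N (left out, the last holds). Time passes only in rows, so rows that do not move let the fingers close. It gives the time, the measured TCP pose, the force and the opening at its end, in the units of the state.
- observe(): the state, without advancing time (a new reading comes with each control period).
- get_image(name): name is "scene" or "top" or "wrist"; returns a dict with "frame" (480x640x3 uint8, red, green, blue), "depth" (480x640 float32, m along the optical axis (not along the pixel's ray), 0 where there is no reading), "K" (3x3 intrinsics, pixels), "rvec" (rotation vector, rad) and "tvec" (3), from world to camera coordinates, as OpenCV has them. Camera axes: x right, y down, z forward; pixel columns grow to the right and rows downward; lengths in m; the calibration is good to about 2 mm. A picture is of the moment at which its call begins.
- close_job(): hands the job in, once; it reports no verdict.
The state is a dict: "time_s": time; "q": joint angles; "qvel": joint speeds; "joint_efforts": joint torques, N m; "position": TCP position; "tool_rot": TCP orientation; "ft_force": force on the tool from outside, world axes, zero at the start; "wrist_torque": the same for the moment, N m; "grip_width": finger opening in m.
Only numpy, scipy, OpenCV 4.12 (cv2) and the standard library are available. Lean on these libraries where they do the work, as an engineer would, in place of code of your own. Each camera call takes 0.05 s, during which the arm holds its last target.

## Working session

There is one attempt and no reset: what is moved stays moved. The work goes in short steps, Python scripts to look and compute and a shell command to move; the robot and the scene stay as the last step left them, time stands still between calls to the robot, and variables do not carry over. Pictures are saved under pics/ and viewed, and the job is handed in when it is done.

```bash
mkdir -p pics; ls
python3 - <<'E'
from rig import *
import cv2,numpy as np
s=observe(); print(s)
for n in ["scene","top","wrist"]:
    im=get_image(n); cv2.imwrite(f"pics/{n}0.png",im["frame"][:,:,::-1]); np.savez(f"{n}0.npz",**im)
    print(n,im["K"].tolist(),im["rvec"],im["tvec"])
E
```

```text
pics
{'time_s': 0.0, 'q': array([-8.00041269e+01,  2.18420609e+01,  7.43849958e+01,  5.11879008e-04,
        8.38571997e+01, -1.23351237e+01]), 'qvel': array([ 0.12992215,  0.03021855,  0.09668513, -0.01737138,  0.07636657,
       -0.03623833]), 'joint_efforts': array([-1.76841022e-03, -4.48469603e+01, -2.31273991e+01, -2.58140490e-04,
        4.80644696e-03,  4.33630177e-06]), 'position': array([ 0.20893082, -0.50845962,  0.23070031]), 'tool_rot': array([[ 9.25004704e-01,  3.79955573e-01, -2.46506534e-04],
       [ 3.79955516e-01, -9.25003624e-01,  1.44977129e-03],
       [ 3.22829245e-04, -1.43470678e-03, -9.99998919e-01]]), 'ft_force': array([ 0.59717309, -0.04662972, -0.31282922]), 'wrist_torque': array([-0.01240195,  0.04162707, -0.03026042]), 'grip_width': 0.08562484766410128}
scene [[470.17008847015245, 0.0, 324.89300669572145], [0.0, 470.17008847015245, 243.70221959874578], [0.0, 0.0, 1.0]] [ 1.9279475   0.99811501 -0.56693396] [-0.34977445 -0.10218418  1.27127341]
top [[469.8891092826233, 0.0, 312.63261577491227], [0.0, 469.8891092826233, 233.01584726626797], [0.0, 0.0, 1.0]] [ 2.10570691 -2.10732991  0.2272944 ] [0.03538907 0.59820208 1.07294495]
wrist [[350.1433064081696, 0.0, 317.8097773252696], [0.0, 350.1433064081696, 240.66415700184362], [0.0, 0.0, 1.0]] [-2.41151393  1.61526714  0.22699784] [-0.54968347 -0.03706299  0.37900643]
```

View pics/scene0.png

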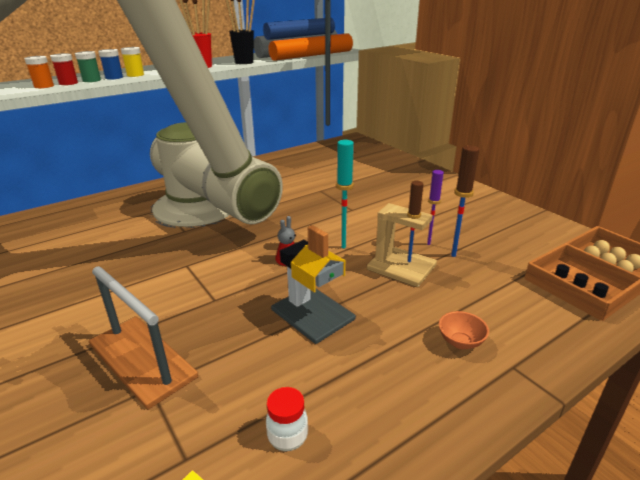

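View pics/top0.png

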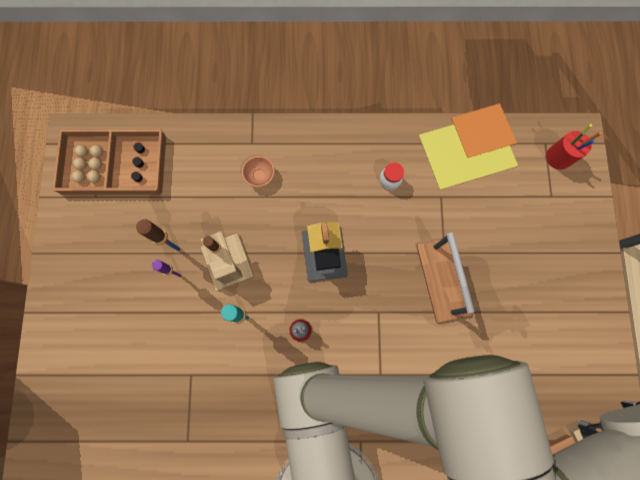

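View pics/wrist0.png

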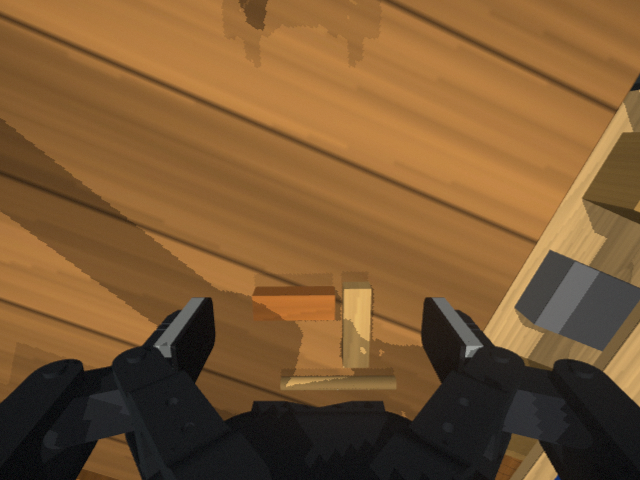

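```bash
python3 -c "
import rig;print([n for n in dir(rig) if n[0]!='_']);print(getattr(rig,'grasp_offset',None))"; python3 -m pendant --help | head
```

```text
['MotionError', 'close_job', 'get_image', 'grasp_offset', 'observe']
-0.0187invalid input: not JSON, or not a number
```

```bash
cat > h.py <<'E'
import numpy as np,cv2
def cloud(im):
    K=im["K"];R=cv2.Rodrigues(np.asarray(im["rvec"],float))[0];t=np.asarray(im["tvec"]).ravel()
    d=im["depth"].astype(float);v,u=np.indices(d.shape)
    P=np.stack([(u-K[0,2])/K[0,0]*d,(v-K[1,2])/K[1,1]*d,d],-1)
    W=(P-t)@R
    W[d<=0]=np.nan
    return W
def rect(W,m,name=""):
    p=W[m];r=cv2.minAreaRect(p[:,:2].astype(np.float32)*1000)
    print(name,len(p),"rect",np.round(r[0],1),np.round(r[1],1),round(r[2],1),"z med %.4f min %.4f max %.4f"%(np.median(p[:,2]),p[:,2].min(),p[:,2].max()))
    return p
E
cat > m.py <<'E'
from h import *
for n in ["top","scene"]:
    im=np.load(n+"0.npz");W=cloud(im);f=im["frame"].astype(int);z=W[...,2]
    hsv=cv2.cvtColor(im["frame"],cv2.COLOR_RGB2HSV)
    v,u=np.indices(z.shape)
    def box(a,b,c,d): return (u>=a)&(u<=c)&(v>=b)&(v<=d)
    B=dict(top=dict(bar=(415,225,480,325),lamp=(300,220,350,285),rack=(195,225,255,290),bowl=(238,152,278,190),jar=(375,158,410,192),rab=(285,315,315,345)),
     scene=dict(bar=(85,260,200,400),lamp=(270,222,357,340),rack=(365,178,440,285),bowl=(435,310,490,352),jar=(262,385,312,450),rab=(270,215,302,268)))[n]
    print(n)
    rect(W,box(*B["bar"])&(z>0.136)&(z<.155),"bar")
    rect(W,box(*B["lamp"])&(z>0.172)&(z<.20),"fin")
    rect(W,box(*B["lamp"])&(z>0.125)&(z<.17)&(hsv[...,1]>150)&(hsv[...,2]>80)&(hsv[...,0]>20)&(hsv[...,0]<30),"cover")
    rect(W,box(*B["lamp"])&(z>0.120)&(z<.135),"arm")
    rect(W,box(*B["lamp"])&(z>0.006)&(z<.018),"base")
    rect(W,box(*B["rack"])&(z>0.185)&(z<.21),"handletop")
    rect(W,box(*B["rack"])&(z>0.145)&(z<.19),"handle")
    rect(W,box(*B["rack"])&(z>0.124)&(z<.133),"rackplate")
    for k in ["bowl","jar","rab"]: rect(W,box(*B[k])&(z>0.01),k)
E
python3 m.py
```

```text
top
bar 600 rect [ 491.9 -290.4] [179.5  16.3] 11.3 z med 0.1460 min 0.1362 max 0.1519
fin 114 rect [574.2   8.9] [39.7 11.9] 7.3 z med 0.1889 min 0.1730 max 0.1940
cover 482 rect [574.7   8.2] [58.1 69.3] 8.1 z med 0.1376 min 0.1257 max 0.1523
arm 736 rect [555.3   6.5] [103.8  71.8] 7.3 z med 0.1305 min 0.1202 max 0.1350
base 773 rect [556.2  12. ] [129.5 110.1] 7.3 z med 0.0116 min 0.0061 max 0.0179
handletop 111 rect [549.7 256.5] [22.8 22.8] 59.0 z med 0.2012 min 0.1856 max 0.2070
handle 63 rect [546. 253.] [12.  23.2] 45.3 z med 0.1684 min 0.1451 max 0.1892
rackplate 721 rect [533.6 249.4] [99.2 50.7] 21.7 z med 0.1300 min 0.1243 max 0.1330
bowl 584 rect [767.  176.1] [80.3 79.9] 0.7 z med 0.0223 min 0.0100 max 0.0412
jar 504 rect [ 750.7 -165.3] [51.8 53.9] 0.6 z med 0.0672 min 0.0102 max 0.0757
rab 363 rect [367.8  64.5] [50.9 50. ] 90.0 z med 0.0696 min 0.0101 max 0.1088
scene
bar 897 rect [ 494.4 -292.5] [181.9  15.6] 11.3 z med 0.1463 min 0.1360 max 0.1499
fin 272 rect [576.8   6.1] [42.  13.9] 9.0 z med 0.1847 min 0.1720 max 0.1917
cover 740 rect [576.8   6.9] [63.2 73.9] 7.8 z med 0.1371 min 0.1251 max 0.1500
arm 923 rect [558.3   4.1] [109.6  73.6] 8.3 z med 0.1297 min 0.1201 max 0.1350
base 2325 rect [492.2  47.4] [157.8 317.9] 56.6 z med 0.0120 min 0.0060 max 0.0177
handletop 140 rect [555.1 253.8] [23.3 19.9] 53.9 z med 0.1962 min 0.1851 max 0.2032
handle 371 rect [531.9 305.5] [ 23.3 134.4] 22.9 z med 0.1634 min 0.1450 max 0.1900
rackplate 665 rect [518.4 291.7] [ 99.7 149.3] 21.2 z med 0.1297 min 0.1241 max 0.1329
bowl 1236 rect [768.8 173.6] [82.  82.7] 26.8 z med 0.0252 min 0.0100 max 0.0372
jar 2131 rect [ 758.2 -170. ] [52.5 53.1] 16.9 z med 0.0586 min 0.0100 max 0.0733
rab 966 rect [468.3  13.8] [ 46.6 238.9] 64.5 z med 0.1127 min 0.0102 max 0.1450
```

```bash
cat > m2.py <<'E'
from h import *
for n in ["top","scene"]:
    im=np.load(n+"0.npz");W=cloud(im);z=W[...,2];v,u=np.indices(z.shape)
    hsv=cv2.cvtColor(im["frame"],cv2.COLOR_RGB2HSV)
    def box(a,b,c,d): return (u>=a)&(u<=c)&(v>=b)&(v<=d)
    B=dict(top=dict(bar=(415,225,480,325),lamp=(300,220,350,285),rack=(195,225,255,290),big=(130,215,180,250),pur=(150,255,180,280),tur=(215,300,250,325)),
     scene=dict(bar=(85,260,200,400),lamp=(270,222,357,340),rack=(365,178,440,285),big=(445,140,480,260),pur=(425,165,444,250),tur=(332,138,358,250)))[n]
    def ax(m,k):
        p=W[m][:,:2];c=p.mean(0);d=np.linalg.svd(p-c,full_matrices=False)[2][0];d*=np.sign(d[0]);print(n,k,len(p),np.round(c,4),"ang",round(np.degrees(np.arctan2(d[1],d[0])),1))
    ax(box(*B["bar"])&(z>0.136)&(z<.155),"bar")
    ax(box(*B["lamp"])&(z>0.172)&(z<.20),"fin")
    r=cv2.minAreaRect((W[box(*B["lamp"])&(z>0.120)&(z<.2)][:,:2]*1000).astype(np.float32)); print(cv2.boxPoints(r).round(0).tolist())
    r=cv2.minAreaRect((W[box(*B["rack"])&(z>0.122)&(z<.133)&(abs(W[...,1]-.25)<.08)][:,:2]*1000).astype(np.float32)); print(cv2.boxPoints(r).round(0).tolist())
    for k in ["big","pur","tur"]:
        m=box(*B[k])&(z>.05)&(W[...,0]<.75)&(W[...,0]>.3)&(W[...,1]>.1); p=W[m]; zm=np.percentile(p[:,2],98); q=p[p[:,2]>zm-.01]; print(k,len(p),"top z",zm.round(3),q[:,:2].mean(0).round(3),np.ptp(q[:,:2],axis=0).round(3))
im=np.load("wrist0.npz");R=cv2.Rodrigues(im["rvec"])[0];c=-R.T@im["tvec"].ravel()
T=np.array([[.925,.38,0],[.38,-.925,0],[0,0,-1]]);print("cam in tool",T.T@(c-[.2089,-.5085,.2307]), (T.T@R.T).round(2).tolist())
E
python3 m2.py
```

```text
top bar 600 [ 0.4897 -0.2895] ang 11.4
top fin 114 [0.5733 0.0091] ang 8.1
[[499.0, 35.0], [508.0, -36.0], [611.0, -23.0], [602.0, 49.0]]
[[478.0, 255.0], [497.0, 208.0], [589.0, 244.0], [570.0, 291.0]]
big 552 top z 0.255 [0.569 0.376] [0.03  0.033]
pur 236 top z 0.185 [0.502 0.367] [0.022 0.022]
tur 375 top z 0.256 [0.399 0.197] [0.031 0.032]
scene bar 897 [ 0.5058 -0.292 ] ang 11.7
scene fin 272 [0.5805 0.0047] ang 11.4
[[499.0, 33.0], [509.0, -40.0], [618.0, -24.0], [607.0, 48.0]]
[[480.0, 256.0], [499.0, 205.0], [592.0, 239.0], [574.0, 290.0]]
big 1089 top z 0.253 [0.576 0.37 ] [0.032 0.031]
pur 510 top z 0.182 [0.508 0.363] [0.023 0.023]
tur 987 top z 0.253 [0.407 0.192] [0.033 0.033]
cam in tool [ 0.06864833  0.00022826 -0.14346061] [[0.0, -0.96, -0.27], [1.0, 0.0, -0.0], [0.0, -0.27, 0.96]]
```

```bash
cat > plan.py <<'E'
import sys,numpy as np
from rig import observe
from scipy.spatial.transform import Rotation as Ro
def plan(x,y,z,yaw):
    s=observe();R=s["tool_rot"];p=s["position"]
    a=np.radians(yaw);T=np.array([[np.cos(a),np.sin(a),0],[np.sin(a),-np.cos(a),0],[0,0,-1]])
    d=R.T@(np.array([x,y,z])-p)/.05
    w=np.degrees(Ro.from_matrix(R.T@T).as_rotvec())/8
    print("t",s["time_s"],"pos",p.round(4),"shift units",d.round(3),"turn units",w.round(3),"ft",s["ft_force"].round(1),"grip",round(s["grip_width"],4))
plan(*map(float,sys.argv[1:5]))
E
python3 -m pendant '[60,0.67,-0.42,-0.1,0,0,0, 60,0.67,-0.42,-0.1,0,0,0, 60,0.67,-0.42,-0.1,0,0,0, 60,0.67,-0.42,-0.1,0,0,0, 60,0.67,-0.42,-0.1,0,0,0, 60,0.67,-0.42,-0.1,0,0,0, 60,0.67,-0.42,-0.1,0,0,0, 60,0.67,-0.42,-0.1,0,0,0, 60,0.67,-0.42,-0.1,0,0,0, 60,0.67,-0.42,-0.1,0,0,0, 60,0.67,-0.42,-0.1,0,0,0, 60,0.67,-0.42,-0.1,0,0,0]' && python3 plan.py .5755 .0075 .29 7.7
```

```text
time_s: 1.35
position: [0.4857, -0.1213, 0.2914]
tool_rot: [[0.925, 0.38, -0.0], [0.38, -0.925, 0.0], [-0.0, -0.0, -1.0]]
ft_force: [0.8, -0.5, 0.6]
grip_width: 0.06
t 1.35 pos [ 0.4857 -0.1213  0.2914] shift units [ 2.64  -1.7    0.028] turn units [-1.00e-03  2.00e-03  1.83e+00] ft [ 0.8 -0.5  0.6] grip 0.06
```

```bash
python3 -m pendant '[60,0.66,-0.425,0,0,0,0, 60,0.66,-0.425,0,0,0,0, 60,0.66,-0.425,0,0,0,0, 60,0.66,-0.425,0,0,0,0, 60,0,0,0,0,0,0.915, 60,0,0,0,0,0,0.915, 60,0,0,0,0,0,0]' && python3 plan.py .5755 .0075 .29 7.7
python3 - <<'E'
from rig import *
from h import *
im=get_image("wrist"); np.savez("w1.npz",**im); cv2.imwrite("pics/w1.png",im["frame"][:,:,::-1])
W=cloud(im);z=W[...,2]
near=(np.hypot(W[...,0]-.575,W[...,1]-.0075)<.05)
rect(W,near&(z>.172)&(z<.2),"fin"); rect(W,near&(z>.186)&(z<.2),"fintop")
E
```

```text
time_s: 2.05
position: [0.5749, 0.0062, 0.2909]
tool_rot: [[0.991, 0.133, -0.001], [0.133, -0.991, 0.0], [-0.001, -0.0, -1.0]]
ft_force: [0.3, 0.7, 0.1]
grip_width: 0.06
t 2.05 pos [0.5749 0.0062 0.2909] shift units [ 0.016 -0.024  0.018] turn units [-0.002  0.006 -0.005] ft [0.3 0.7 0.1] grip 0.06
fin 945 rect [576.7   6.6] [39.8 11.8] 7.6 z med 0.1905 min 0.1723 max 0.1929
fintop 891 rect [576.6   6.6] [39.6 11.8] 7.3 z med 0.1906 min 0.1863 max 0.1929
```

View pics/w1.png

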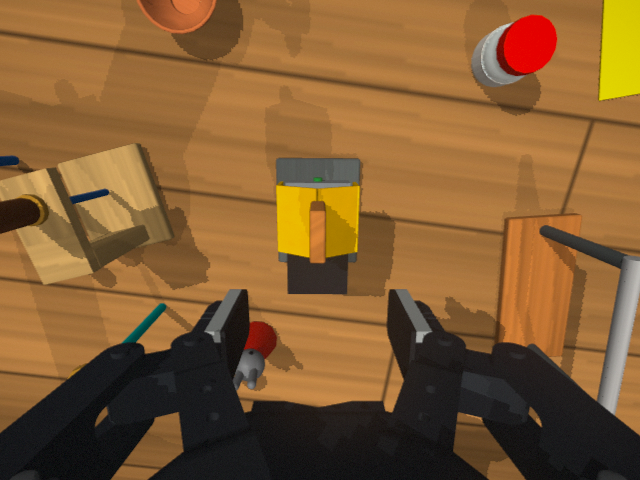

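```bash
python3 -m pendant '[50,0.03,-0.01,0.46,0,0,0, 50,0,0,0.46,0,0,0, 50,0,0,0.46,0,0,0, 50,0,0,0.46,0,0,0, 50,0,0,0.46,0,0,0, 50,0,0,0.46,0,0,0, 50,0,0,0,0,0,0, 0,0,0,0,0,0,0, 0,0,0,0,0,0,0, 0,0,0,0,0,0,0, 0,0,0,0,0,0,0, 0,0,0,0,0,0,0]' 50 && python3 plan.py .5765 .0068 .153 7.7
```

```text
time_s: 3.3
position: [0.5769, 0.0066, 0.1547]
tool_rot: [[0.991, 0.134, 0.003], [0.134, -0.991, -0.0], [0.003, 0.001, -1.0]]
ft_force: [-0.8, -0.5, 6.5]
grip_width: 0.0115
t 3.3 pos [0.5769 0.0066 0.1547] shift units [-0.007 -0.006  0.035] turn units [ 0.005 -0.019  0.001] ft [-0.8 -0.5  6.5] grip 0.0115
```

```bash
python3 -m pendant '[0,0,0,0,0,0,0, 0,0,0,-0.1,0,0,0, 0,0,0,-0.2,0,0,0, 0,0,0,-0.3,0,0,0, 0,0,0,-0.3,0,0,0, 0,0,0,-0.3,0,0,0, 0,0,0,-0.3,0,0,0, 0,0,0,-0.3,0,0,0, 0,0,0,-0.2,0,0,0, 0,0,0,0,0,0,0]' && python3 plan.py .493 -.2915 .253 11.5
python3 - <<'E'
from rig import *
from h import *
for n in ["scene","top"]:
  im=get_image(n); np.savez(n+"2.npz",**im); cv2.imwrite(f"pics/{n}2.png",im["frame"][:,:,::-1])
a=np.load("scene2.npz")["frame"][150:360,180:430];cv2.imwrite("pics/c2.png",cv2.resize(a[:,:,::-1],None,fx=3,fy=2.8))
E
```

```text
time_s: 4.3
position: [0.5767, 0.0065, 0.255]
tool_rot: [[0.991, 0.134, 0.003], [0.134, -0.991, -0.001], [0.003, 0.001, -1.0]]
ft_force: [0.1, -0.5, -0.8]
grip_width: 0.0112
t 4.3 pos [0.5767 0.0065 0.255 ] shift units [-2.457  5.683  0.038] turn units [ 0.008 -0.019 -0.475] ft [ 0.1 -0.5 -0.8] grip 0.0112
```

View pics/c2.png

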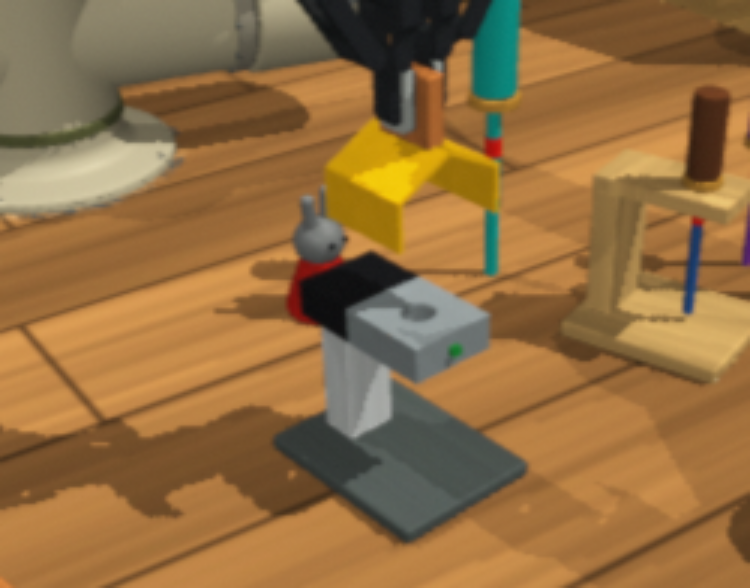

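View pics/top2.png

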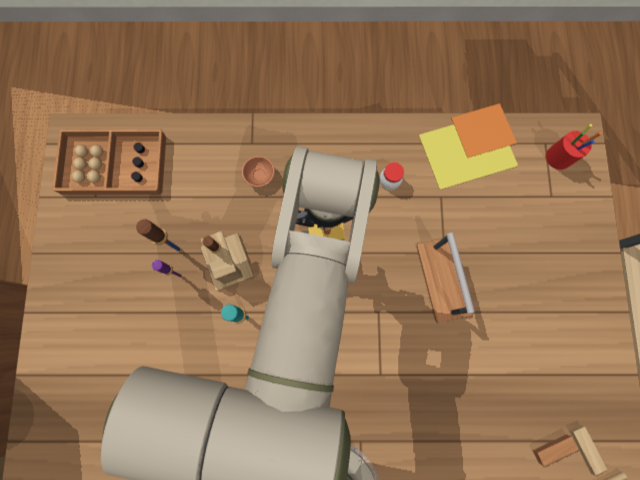

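```bash
python3 -m pendant '[0,-0.12,0.3,0,0,0,0, 0,-0.246,0.568,0,0,0,0, 0,-0.246,0.568,0,0,0,0, 0,-0.246,0.568,0,0,0,0, 0,-0.246,0.568,0,0,0,0, 0,-0.246,0.568,0,0,0,0, 0,-0.246,0.568,0,0,0,0, 0,-0.246,0.568,0,0,0,0, 0,-0.246,0.568,0,0,0,0, 0,-0.246,0.568,0,0,0,0, 0,-0.12,0.27,0,0,0,-0.475, 0,0,0,0,0,0,0]' && python3 plan.py .493 -.2915 .253 11.5
python3 - <<'E'
from rig import *
from h import *
for n in ["wrist","scene"]:
  im=get_image(n); np.savez(n+"3.npz",**im); cv2.imwrite(f"pics/{n}3.png",im["frame"][:,:,::-1])
im=np.load("wrist3.npz");W=cloud(im);z=W[...,2]
a=np.radians(11.5);al=(W[...,0]-.493)*np.cos(a)+(W[...,1]+.2915)*np.sin(a);ac=-(W[...,0]-.493)*np.sin(a)+(W[...,1]+.2915)*np.cos(a)
m=(abs(ac)<.03)&(abs(al)<.13)&(z>.13)&(z<.155)
for lo in np.arange(-.1,.1,.02):
    k=m&(al>=lo)&(al<lo+.02)
    if k.sum()>20: print(round(lo,2),k.sum(),"ac mid %.4f"%((ac[k].min()+ac[k].max())/2),ac[k].min().round(4),ac[k].max().round(4),"zmax",np.percentile(z[k],98).round(4))
print(al[m].min(),al[m].max())
E
```

```text
time_s: 5.6
position: [0.4914, -0.2937, 0.2523]
tool_rot: [[0.98, 0.197, -0.002], [0.197, -0.98, 0.001], [-0.001, -0.001, -1.0]]
ft_force: [0.4, 0.7, -1.5]
grip_width: 0.0113
t 5.6 pos [ 0.4914 -0.2937  0.2523] shift units [ 0.04  -0.036 -0.014] turn units [-0.007  0.01  -0.016] ft [ 0.4  0.7 -1.5] grip 0.0113
0.0 517 ac mid -0.0018 -0.0097 0.006 zmax 0.1495
0.02 619 ac mid -0.0019 -0.0096 0.0058 zmax 0.1495
0.04 649 ac mid -0.0016 -0.0094 0.0063 zmax 0.1496
0.06 706 ac mid -0.0016 -0.0093 0.0062 zmax 0.1495
0.08 360 ac mid -0.0016 -0.0092 0.0059 zmax 0.1494
0.0020357206449011095 0.09013758999793385
```

View pics/wrist3.png

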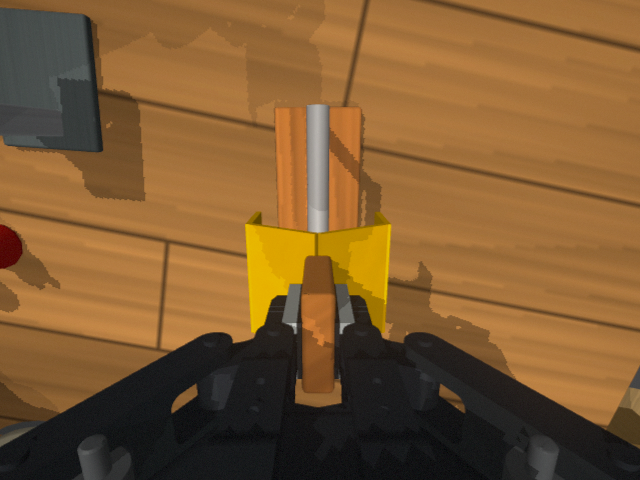

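View pics/scene3.png

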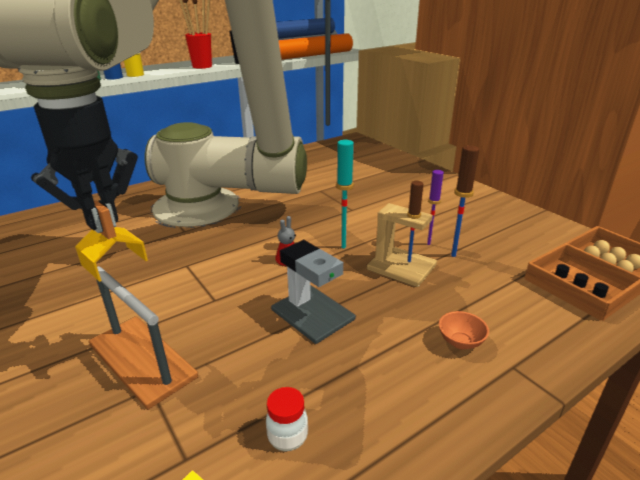

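```bash
python3 -m pendant '[0,0.04,0,0.34,0,0,0, 0,0,0,0.34,0,0,0, 0,0,0,0.34,0,0,0, 0,0,0,0.34,0,0,0, 0,0,0,0.34,0,0,0, 0,0,0,0.1,0,0,0, 0,0,0,0.06,0,0,0, 0,0,0,0,0,0,0]' && python3 plan.py .493 -.2925 .1577 11.5
```

```text
time_s: 6.5
position: [0.4949, -0.2907, 0.1607]
tool_rot: [[0.98, 0.199, 0.0], [0.199, -0.98, -0.0], [0.0, 0.0, -1.0]]
ft_force: [-0.7, 0.3, -0.8]
grip_width: 0.0114
t 6.5 pos [ 0.4949 -0.2907  0.1607] shift units [-0.044  0.027  0.06 ] turn units [ 0.002 -0.002  0.   ] ft [-0.7  0.3 -0.8] grip 0.0114
```

```bash
python3 -m pendant '[0,0,0.03,0.03,0,0,0, 0,0,0,0.03,0,0,0, 0,0,0,0,0,0,0]' && python3 plan.py .493 -.2925 .1577 11.5
```

```text
time_s: 6.8
position: [0.4952, -0.2927, 0.158]
tool_rot: [[0.98, 0.199, 0.001], [0.199, -0.98, -0.001], [0.001, 0.001, -1.0]]
ft_force: [0.0, 0.2, 2.4]
grip_width: 0.0111
t 6.8 pos [ 0.4952 -0.2927  0.158 ] shift units [-0.043 -0.013  0.005] turn units [ 0.009 -0.006 -0.002] ft [0.  0.2 2.4] grip 0.0111
```

```bash
python3 -m pendant '[20,0,0,0,0,0,0, 35,0,0,0,0,0,0, 50,0,0,0,0,0,0, 50,0,0,0,0,0,0, 50,0,0,-0.1,0,0,0, 50,0,0,-0.3,0,0,0, 50,0,0,-0.5,0,0,0, 50,0,0,-0.6,0,0,0, 50,0,0,-0.6,0,0,0, 50,0,0,-0.6,0,0,0, 50,0,0,0,0,0,0]' && python3 plan.py .5505 .254 .29 30
python3 - <<'E'
from rig import *
from h import *
im=get_image("scene"); cv2.imwrite(f"pics/s4.png",cv2.resize(im["frame"][200:420,60:360,::-1],None,fx=2.5,fy=2.5))
im=get_image("wrist"); cv2.imwrite(f"pics/w4.png",im["frame"][:,:,::-1])
E
```

```text
time_s: 7.9
position: [0.4958, -0.2931, 0.2969]
tool_rot: [[0.98, 0.199, 0.006], [0.199, -0.98, -0.006], [0.005, 0.007, -1.0]]
ft_force: [0.4, 0.6, 0.3]
grip_width: 0.0503
t 7.9 pos [ 0.4958 -0.2931  0.2969] shift units [  3.253 -10.505   0.084] turn units [ 0.053 -0.027 -2.313] ft [0.4 0.6 0.3] grip 0.0503
```

View pics/s4.png

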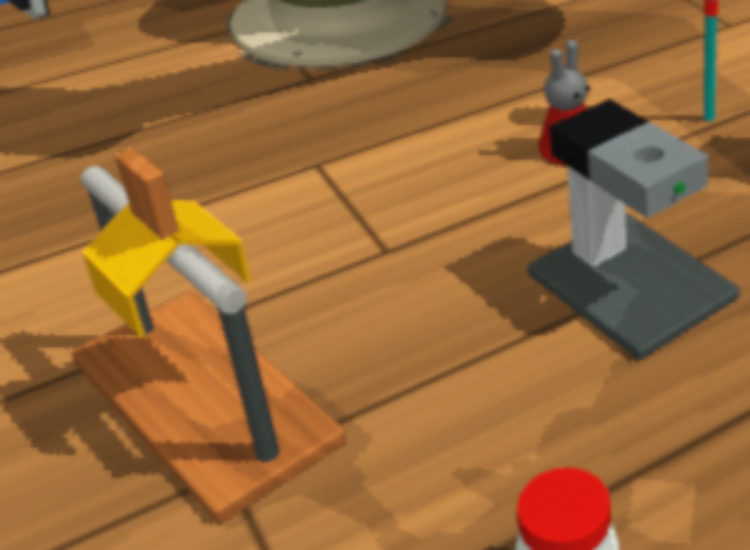

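View pics/w4.png

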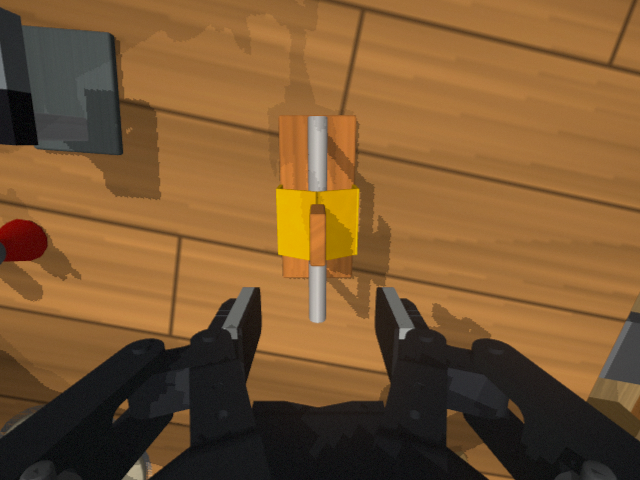

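```bash
python3 -m pendant '[60,0.13,-0.44,0,0,0,0, 60,0.27,-0.875,0,0,0,0, 60,0.27,-0.875,0,0,0,0, 60,0.27,-0.875,0,0,0,0, 60,0.27,-0.875,0,0,0,0, 60,0.27,-0.875,0,0,0,0, 60,0.27,-0.875,0,0,0,0, 60,0.27,-0.875,0,0,0,0, 60,0.27,-0.875,0,0,0,0, 60,0.27,-0.875,0,0,0,0, 60,0.27,-0.875,0,0,0,0, 60,0.27,-0.875,0,0,0,0]' && 
python3 -m pendant '[60,0.14,-0.44,0,0,0,0, 60,0,0,0,0,0,0, 60,0,0,0,0,0,0]' && python3 plan.py .5505 .254 .297 11.5
cat > rod.py <<'E'
from rig import *
from h import *
im=get_image("wrist"); np.savez("w5.npz",**im); cv2.imwrite("pics/w5.png",im["frame"][:,:,::-1])
W=cloud(im);z=W[...,2]
near=np.hypot(W[...,0]-.552,W[...,1]-.255)<.03
p=rect(W,near&(z>.195)&(z<.21),"top"); print(cv2.minEnclosingCircle((p[:,:2]*1000).astype(np.float32)))
rect(W,near&(z>.145)&(z<.19),"side"); rect(W,near&(z>.134)&(z<.139),"flange")
E
python3 rod.py
```

```text
time_s: 9.2
position: [0.5461, 0.2335, 0.2909]
tool_rot: [[0.98, 0.199, -0.003], [0.199, -0.98, -0.001], [-0.003, 0.0, -1.0]]
ft_force: [1.5, 0.2, 0.1]
grip_width: 0.0605
time_s: 9.5
position: [0.5487, 0.2545, 0.291]
tool_rot: [[0.98, 0.2, -0.002], [0.2, -0.98, -0.001], [-0.002, 0.0, -1.0]]
ft_force: [-0.9, -0.7, 0.3]
grip_width: 0.0599
t 9.5 pos [0.5487 0.2545 0.291 ] shift units [ 0.032  0.016 -0.12 ] turn units [0.003 0.018 0.004] ft [-0.9 -0.7  0.3] grip 0.0599
top 906 rect [552.4 255.7] [23.1 22.7] 87.0 z med 0.2024 min 0.1953 max 0.2047
((552.4163208007812, 255.8743896484375), 11.856242179870605)
side 317 rect [558. 257.] [12.1 24. ] 12.6 z med 0.1705 min 0.1453 max 0.1898
flange 151 rect [557.1 257. ] [17.8 27.1] 13.9 z med 0.1366 min 0.1340 max 0.1386
```

View pics/w5.png

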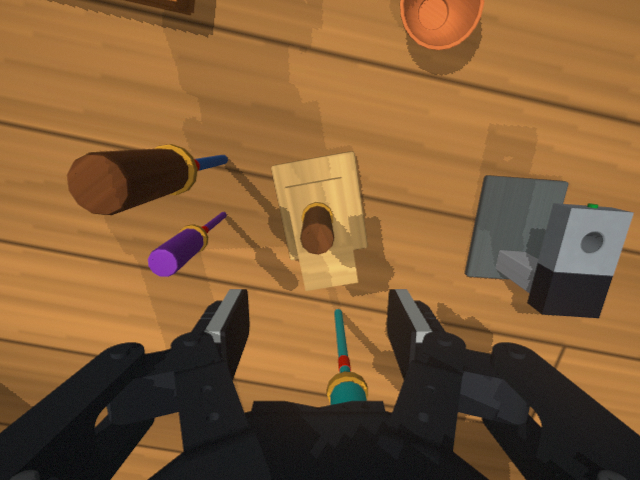

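```bash
python3 -m pendant '[50,0.078,-0.01,0.25,0,0,0, 50,0,0,0.5,0,0,0, 50,0,0,0.5,0,0,0, 50,0,0,0.5,0,0,0, 50,0,0,0.5,0,0,0, 50,0,0,0.3,0,0,0, 50,0,0,0.2,0,0,0, 50,0,0,0,0,0,0, 50,0,0,0,0,0,0]' 60 && python3 plan.py .5524 .2558 .1533 11.5
python3 - <<'E'
from rig import *
from h import *
im=get_image("wrist"); cv2.imwrite("pics/w6.png",im["frame"][:,:,::-1])
E
```

```text
time_s: 10.45
position: [0.5532, 0.2555, 0.1553]
tool_rot: [[0.98, 0.199, 0.001], [0.199, -0.98, 0.0], [0.001, -0.0, -1.0]]
ft_force: [-0.2, 0.3, -0.1]
grip_width: 0.0501
t 10.45 pos [0.5532 0.2555 0.1553] shift units [-0.014 -0.008  0.04 ] turn units [-0.    -0.006 -0.005] ft [-0.2  0.3 -0.1] grip 0.0501
```

View pics/w6.png

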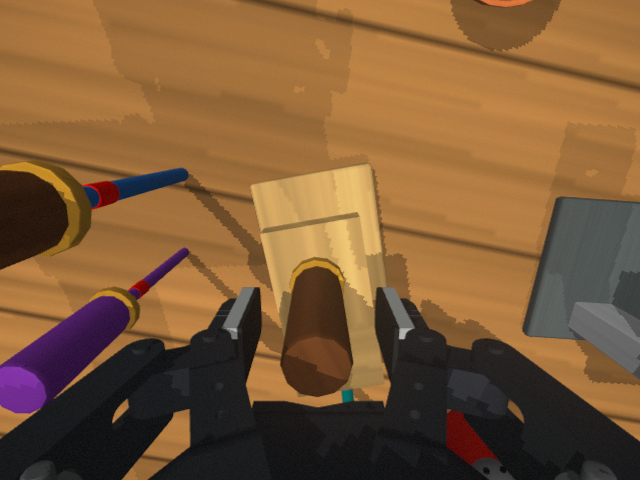

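Handle (around 317,330) lies midway between the pads (245 and 390). I close the fingers.

```bash
python3 -m pendant '[35,0,0,0,0,0,0, 28,0,0,0,0,0,0, 20,0,0,0,0,0,0, 15,0,0,0,0,0,0, 10,0,0,0,0,0,0, 10,0,0,0,0,0,0, 10,0,0,0,0,0,0]' 60 && 
python3 -m pendant '[10,0,0,-0.1,0,0,0, 10,0,0,-0.2,0,0,0, 10,0,0,-0.3,0,0,0, 10,0,0,-0.3,0,0,0, 10,0,0,-0.3,0,0,0, 10,0,0,-0.3,0,0,0, 10,0,0,-0.3,0,0,0, 10,0,0,-0.3,0,0,0, 10,0,0,-0.3,0,0,0, 10,0,0,-0.3,0,0,0, 10,0,0,-0.2,0,0,0, 10,0,0,0,0,0,0]' && python3 plan.py .5524 .2558 .303 11.5
python3 - <<'E'
from rig import *
from h import *
for n in ["scene","wrist","top"]:
  im=get_image(n); np.savez(n+"7.npz",**im); cv2.imwrite(f"pics/{n}7.png",im["frame"][:,:,::-1])
a=np.load("scene7.npz")["frame"][80:300,280:520,::-1]; cv2.imwrite("pics/c7.png",cv2.resize(a,None,fx=2.7,fy=2.7))
E
```

```text
time_s: 11.2
position: [0.5531, 0.2559, 0.1555]
tool_rot: [[0.98, 0.199, 0.001], [0.199, -0.98, 0.0], [0.001, -0.0, -1.0]]
ft_force: [-0.3, 0.2, 5.1]
grip_width: 0.0229
time_s: 12.4
position: [0.5531, 0.2559, 0.3014]
tool_rot: [[0.98, 0.199, 0.003], [0.199, -0.98, 0.001], [0.003, -0.0, -1.0]]
ft_force: [0.0, -0.4, -0.2]
grip_width: 0.0227
t 12.4 pos [0.5531 0.2559 0.3014] shift units [-0.013 -0.    -0.032] turn units [-0.001 -0.019 -0.001] ft [ 0.  -0.4 -0.2] grip 0.0227
```

View pics/c7.png

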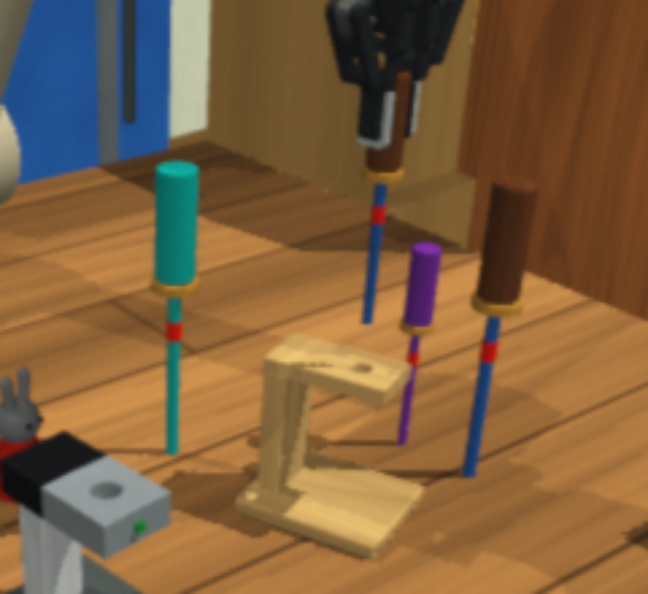

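View pics/wrist7.png

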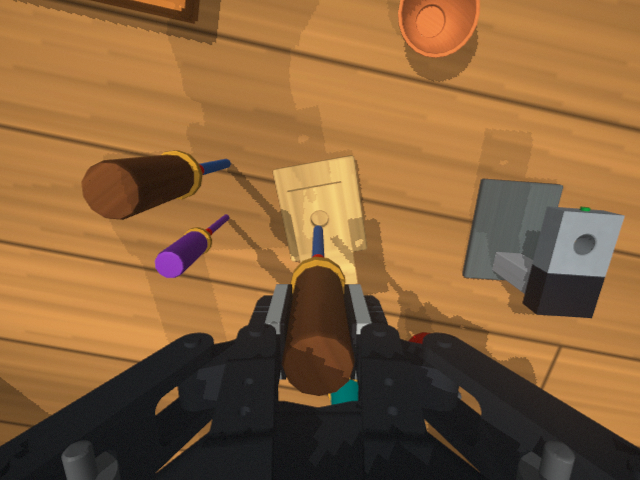

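View pics/top7.png

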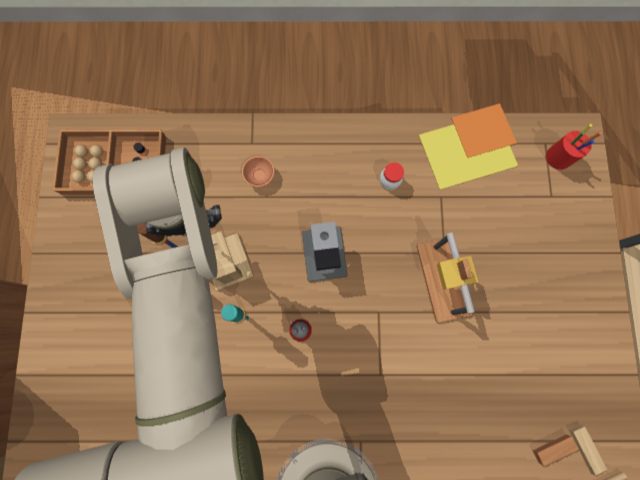

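```bash
cat > hr.py <<'E'
from h import *
def hole(im,c=(.583,.0075)):
    W=cloud(im);K=im["K"];R=cv2.Rodrigues(np.asarray(im["rvec"],float))[0];t=np.asarray(im["tvec"]).ravel();C=-R.T@t
    z=W[...,2];v,u=np.indices(z.shape)
    ray=np.stack([(u-K[0,2])/K[0,0],(v-K[1,2])/K[1,1],np.ones(z.shape)],-1)@R
    # local top height in this camera
    near=np.hypot(W[...,0]-c[0],W[...,1]-c[1])<.025
    z0=np.median(z[near&(abs(z-.13)<.008)])
    P=C+ray*((z0-C[2])/ray[...,2])[...,None]
    m=(np.hypot(P[...,0]-c[0],P[...,1]-c[1])<.018)&(z<z0-.004)
    n,l,s,cc=cv2.connectedComponentsWithStats(m.astype(np.uint8))
    k=1+np.argmax(s[1:,4]); p=P[l==k][:,:2]
    e=cv2.minEnclosingCircle((p*1000).astype(np.float32))
    return dict(z0=round(z0,4),n=len(p),mean=p.mean(0).round(4),circ=np.round(e[0],1),r=round(e[1],1),area_r=0,bb=np.round((p.min(0)+p.max(0))/2,4))
def rod(im,c,zt,off=None):
    # c approx xy, zt approx tip z; fit blue+red surface line, correct by radius toward the camera
    W=cloud(im);R=cv2.Rodrigues(np.asarray(im["rvec"],float))[0];C=-R.T@np.asarray(im["tvec"]).ravel()
    z=W[...,2];hsv=cv2.cvtColor(im["frame"],cv2.COLOR_RGB2HSV);H,S,V=hsv[...,0],hsv[...,1],hsv[...,2]
    near=np.hypot(W[...,0]-c[0],W[...,1]-c[1])<.02
    blue=near&(H>100)&(H<125)&(S>120)&(z>zt-.01)&(z<zt+.115); red=near&((H<6)|(H>174))&(S>190)&(V>120)&(z>zt+.07)&(z<zt+.1)
    p=W[blue|red]
    rows=[]
    for lo in np.arange(zt,zt+.11,.006):
        q=p[(p[:,2]>=lo)&(p[:,2]<lo+.006)]
        if len(q)<4: continue
        # silhouettes: centre across view = midrange, along view: nearest + r
        d=q.mean(0)[:2]-C[:2];d/=np.linalg.norm(d);nn=np.array([-d[1],d[0]])
        a=q[:,:2]@nn; b=np.percentile(q[:,:2]@d,10)
        rows.append(np.r_[ (a.min()+a.max())/2*nn+(b+.004)*d, q[:,2].mean()])
    r=np.array(rows); fx=np.polyfit(r[:,2],r[:,0],1);fy=np.polyfit(r[:,2],r[:,1],1)
    rz=W[red][:,2]
    zb=(rz.min()+rz.max())/2 if red.sum()>3 else np.nan
    bz=zb if zb==zb else zt+.084
    return dict(n=len(p),tilt_deg=np.round(np.degrees([fx[0],fy[0]]),2),band=np.round([np.polyval(fx,bz),np.polyval(fy,bz),zb],4),tip=np.round([np.polyval(fx,zt),np.polyval(fy,zt)],4),zmin=round(p[:,2].min(),4),res=np.round(np.std(r[:,0]-np.polyval(fx,r[:,2])),4))
E
python3 - <<'E'
from hr import *
for n in ["top","scene","wrist"]:
    im=np.load(n+"7.npz"); print(n,hole(im))
    if n!="top":print(rod(im,(.5531,.2559),.166))
im=np.load("top7.npz")
E
```

```text
top {'z0': np.float64(0.1296), 'n': 58, 'mean': array([0.5769, 0.0092]), 'circ': array([577. ,   9.2]), 'r': 9.6, 'area_r': 0, 'bb': array([0.5771, 0.0089])}
scene {'z0': np.float64(0.1298), 'n': 41, 'mean': array([0.5815, 0.006 ]), 'circ': array([580.5,   6.9]), 'r': 9.5, 'area_r': 0, 'bb': array([0.581 , 0.0067])}
{'n': 143, 'tilt_deg': array([-0.27, -0.19]), 'band': array([0.5534, 0.2566, 0.2499]), 'tip': array([0.5538, 0.2569]), 'zmin': np.float64(0.1688), 'res': np.float64(0.0005)}
wrist {'z0': np.float64(0.1306), 'n': 287, 'mean': array([0.5794, 0.0091]), 'circ': array([579.2,   8.6]), 'r': 9.5, 'area_r': 0, 'bb': array([0.5792, 0.0089])}
{'n': 160, 'tilt_deg': array([ 0.36, -0.59]), 'band': array([0.552 , 0.256 , 0.2458]), 'tip': array([0.5515, 0.2569]), 'zmin': np.float64(0.1736), 'res': np.float64(0.0002)}
```

```bash
python3 -m pendant '[10,-0.04,0.2,0,0,0,0, 10,-0.04,0.4,0,0,0,0, 10,-0.04,0.5,0,0,0,0, 10,-0.04,0.5,0,0,0,0, 10,-0.04,0.5,0,0,0,0, 10,-0.04,0.5,0,0,0,0, 10,-0.04,0.5,0,0,0,0, 10,-0.04,0.5,0,0,0,0, 10,-0.04,0.5,0,0,0,0, 10,-0.04,0.5,0,0,0,0, 10,-0.04,0.27,0,0,0,0, 10,-0.03,0.1,0,0,0,0]' && python3 -m pendant '[10,0,0,0,0,0,0, 10,0,0,0,0,0,0, 10,0,0,0,0,0,0]'; python3 plan.py .5795 .0075 .301 11.5
cat > see.py <<'E'
from rig import *
from hr import *
import sys
tag=sys.argv[1]
s=observe();p=s["position"];print("tcp",p.round(4))
for n in ["scene","wrist"]:
    im=get_image(n); np.savez(n+tag+".npz",**im)
    try: print(n,"hole",hole(im,(.58,.008)))
    except Exception as e: print(n,"hole err",e)
    try: print(n,"rod",rod(im,p[:2],p[2]-.1355))
    except Exception as e: print(n,"rod err",e)
    f=im["frame"][:,:,::-1]
    f=cv2.resize(f[180:330,220:420],None,fx=4,fy=4,interpolation=cv2.INTER_NEAREST) if n=="scene" else cv2.resize(f[150:300,220:420],None,fx=4,fy=4,interpolation=cv2.INTER_NEAREST)
    cv2.imwrite(f"pics/{n}{tag}.png",f)
E
python3 see.py 8
```

```text
time_s: 13.75
position: [0.5791, 0.0063, 0.2994]
tool_rot: [[0.98, 0.198, -0.001], [0.198, -0.98, 0.0], [-0.001, -0.0, -1.0]]
ft_force: [0.5, 0.2, -2.0]
grip_width: 0.0226
time_s: 14.05
position: [0.5792, 0.0085, 0.2999]
tool_rot: [[0.98, 0.2, 0.0], [0.2, -0.98, 0.0], [0.0, -0.0, -1.0]]
ft_force: [0.6, 0.1, -0.5]
grip_width: 0.0226
t 14.05 pos [0.5792 0.0085 0.2999] shift units [ 0.002  0.022 -0.022] turn units [-0.001 -0.001  0.008] ft [ 0.6  0.1 -0.5] grip 0.0226
tcp [0.5792 0.0085 0.2999]
scene hole {'z0': np.float64(0.13), 'n': 39, 'mean': array([0.5818, 0.0057]), 'circ': array([581.7,   5.4]), 'r': 8.8, 'area_r': 0, 'bb': array([0.5819, 0.0059])}
scene rod {'n': 189, 'tilt_deg': array([ 0.14, -0.43]), 'band': array([0.5793, 0.0091, 0.2486]), 'tip': array([0.5791, 0.0097]), 'zmin': np.float64(0.1656), 'res': np.float64(0.0006)}
wrist hole {'z0': np.float64(0.1307), 'n': 316, 'mean': array([0.5801, 0.0072]), 'circ': array([579.4,   7.2]), 'r': 9.7, 'area_r': 0, 'bb': array([0.5798, 0.0071])}
wrist rod {'n': 285, 'tilt_deg': array([0.13, 0.42]), 'band': array([0.5784, 0.0082, 0.246 ]), 'tip': array([0.5782, 0.0076]), 'zmin': np.float64(0.1675), 'res': np.float64(0.0001)}
```

View pics/scene8.png

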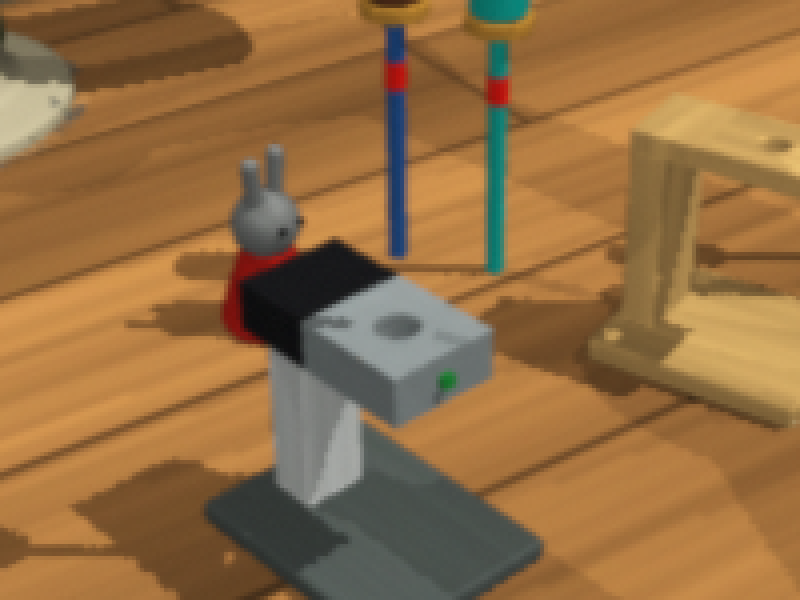

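View pics/wrist8.png

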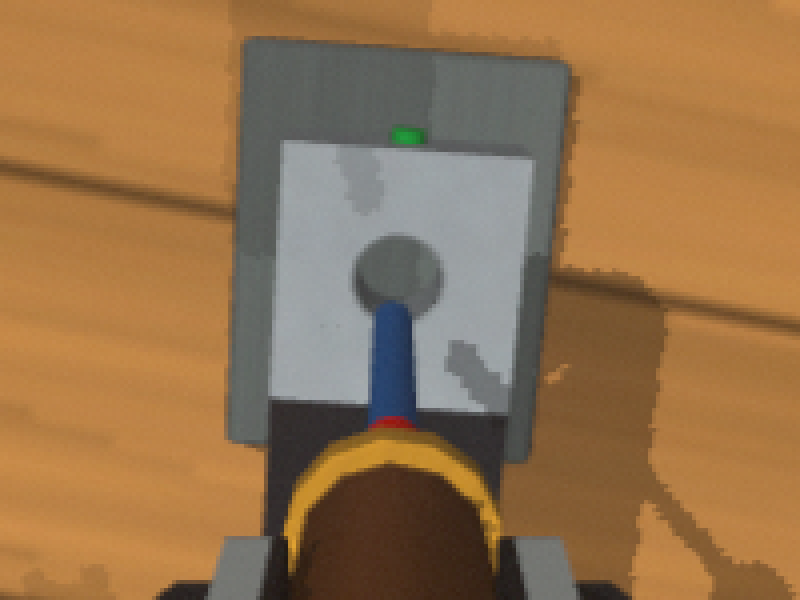

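```bash
cat > hc.py <<'E'
from h import *
from scipy.optimize import least_squares
def holec(im,c=(.5795,.0078),z0=.130,rodxy=None):
    K=im["K"];R=cv2.Rodrigues(np.asarray(im["rvec"],float))[0];t=np.asarray(im["tvec"]).ravel()
    g=cv2.GaussianBlur(cv2.cvtColor(im["frame"],cv2.COLOR_RGB2GRAY),(0,0),.7).astype(np.float32)
    th=np.radians(np.arange(0,360,6)); rr=np.linspace(.004,.016,49)
    hsv=cv2.cvtColor(im["frame"],cv2.COLOR_RGB2HSV);S=hsv[...,1].astype(np.float32)
    cen=np.array(c)
    for it in range(6):
        X=np.stack([cen[0]+rr[None]*np.cos(th)[:,None],cen[1]+rr[None]*np.sin(th)[:,None],np.full((len(th),len(rr)),z0)],-1)
        Y=X@R.T+t; u=Y[...,0]/Y[...,2]*K[0,0]+K[0,2];v=Y[...,1]/Y[...,2]*K[1,1]+K[1,2]
        G=cv2.remap(g,u.astype(np.float32),v.astype(np.float32),cv2.INTER_LINEAR);SS=cv2.remap(S,u.astype(np.float32),v.astype(np.float32),cv2.INTER_LINEAR)
        D=np.gradient(G,axis=1); pts=[]
        for i in range(len(th)):
            if SS[i].max()>90: continue
            k=np.argmax(D[i,4:-4])+4
            if D[i,k]<1: continue
            w=np.clip(D[i,max(0,k-6):k+7],0,None); r=(w*rr[max(0,k-6):k+7]).sum()/w.sum()
            pts.append([cen[0]+r*np.cos(th[i]),cen[1]+r*np.sin(th[i])])
        p=np.array(pts)
        f=least_squares(lambda q:np.hypot(p[:,0]-q[0],p[:,1]-q[1])-.010,cen,loss="soft_l1",f_scale=.0005)
        cen=f.x
    res=np.hypot(p[:,0]-cen[0],p[:,1]-cen[1])-.01
    return cen.round(4),len(p),"med|res| %.4f"%np.median(abs(res)),"bias %.4f"%np.median(res)
E
python3 - <<'E'
from hc import *
for n in ["top2","top7","scene3","scene7","scene8","wrist7","wrist8"]:
    print(n,holec(np.load(n+".npz")))
E
```

```text
Traceback (most recent call last):
  File "hc.py", line 21, in holec
    f=least_squares(lambda q:np.hypot(p[:,0]-q[0],p[:,1]-q[1])-.010,cen,loss="soft_l1",f_scale=.0005)
  File "hc.py", line 21, in <lambda>
    f=least_squares(lambda q:np.hypot(p[:,0]-q[0],p[:,1]-q[1])-.010,cen,loss="soft_l1",f_scale=.0005)
                                      ~^^^^^
IndexError: too many indices for array: array is 1-dimensional, but 2 were indexed
```

Run:
```python
from hc import *
for n in ["top7","scene3","scene7","scene8","wrist7","wrist8"]:
    try: print(n,holec(np.load(n+".npz")))
    except Exception as e: print(n,repr(e)[:60])
```

```text
top7 (array([0.5784, 0.0091]), 60, 'med|res| 0.0003', 'bias -0.0000')
scene3 (array([0.5807, 0.0082]), 60, 'med|res| 0.0006', 'bias -0.0006')
scene7 (array([0.5806, 0.0079]), 60, 'med|res| 0.0006', 'bias -0.0005')
scene8 (array([0.5804, 0.0082]), 60, 'med|res| 0.0005', 'bias -0.0004')
wrist7 (array([0.5789, 0.0069]), 60, 'med|res| 0.0001', 'bias 0.0001')
wrist8 (array([0.5791, 0.0069]), 52, 'med|res| 0.0003', 'bias 0.0003')
```

```bash
python3 -m pendant '[10,0.015,0.026,0,0,0,0, 10,0,0,0.15,0,0,0, 10,0,0,0.2,0,0,0, 10,0,0,0.1,0,0,0, 10,0,0,0,0,0,0, 10,0,0,0,0,0,0, 10,0,0,0,0,0,0]'
cat >> see.py <<'E'
from hc import holec
print("scene",holec(np.load(f"scene{tag}.npz"))); 
try: print("wrist",holec(np.load(f"wrist{tag}.npz")))
except Exception as e: print(e)
E
python3 see.py 9
```

```text
time_s: 14.85
position: [0.5804, 0.0065, 0.2776]
tool_rot: [[0.98, 0.199, 0.001], [0.199, -0.98, -0.0], [0.001, 0.0, -1.0]]
ft_force: [0.8, -0.5, -1.2]
grip_width: 0.0226
tcp [0.5804 0.0065 0.2776]
scene hole {'z0': np.float64(0.13), 'n': 41, 'mean': array([0.5817, 0.0062]), 'circ': array([581.5,   5.5]), 'r': 8.8, 'area_r': 0, 'bb': array([0.5816, 0.0061])}
scene rod {'n': 179, 'tilt_deg': array([ 0.5 , -0.14]), 'band': array([0.5806, 0.0069, 0.2261]), 'tip': array([0.5798, 0.0071]), 'zmin': np.float64(0.1443), 'res': np.float64(0.0003)}
wrist hole {'z0': np.float64(0.1306), 'n': 288, 'mean': array([0.581 , 0.0078]), 'circ': array([579.4,   7.2]), 'r': 9.7, 'area_r': 0, 'bb': array([0.5796, 0.0072])}
wrist rod {'n': 280, 'tilt_deg': array([0.2 , 0.14]), 'band': array([0.5797, 0.0061, 0.2243]), 'tip': array([0.5794, 0.0059]), 'zmin': np.float64(0.1459), 'res': np.float64(0.0001)}
scene (array([0.5804, 0.0079]), 56, 'med|res| 0.0005', 'bias -0.0002')
wrist (array([0.5794, 0.0071]), 40, 'med|res| 0.0002', 'bias 0.0002')
```

View pics/scene9.png

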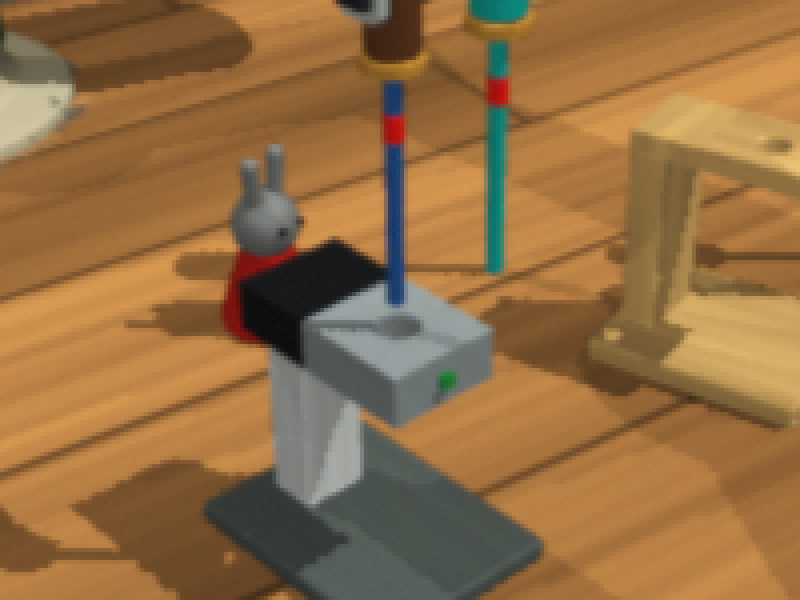

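View pics/wrist9.png

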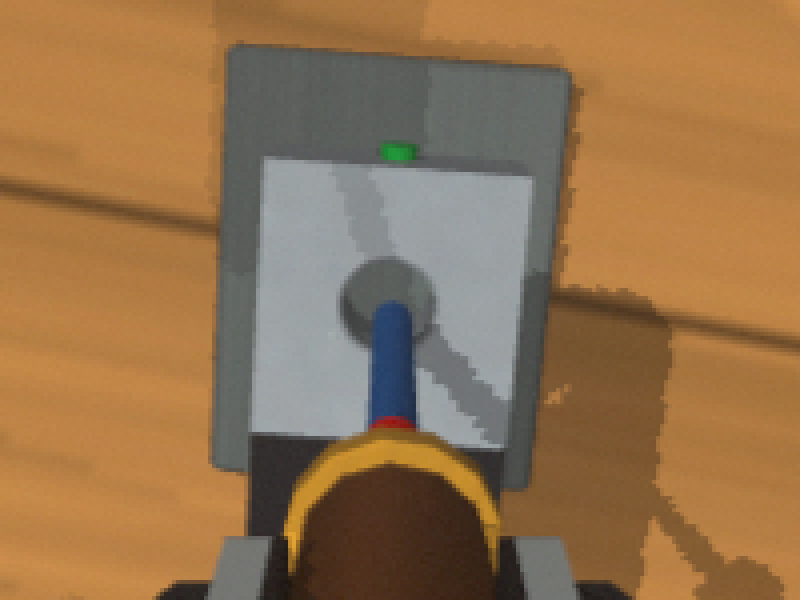

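```bash
python3 -m pendant '[10,0.004,-0.02,0,0,0,0, 10,0,0,0,0,0,0, 10,0,0,0.05,0,0,0, 10,0,0,0.1,0,0,0, 10,0,0,0.05,0,0,0, 10,0,0,0,0,0,0, 10,0,0,0,0,0,0]'; python3 plan.py .5803 .0075 .1817 11.5; python3 see.py a
```

```text
time_s: 15.65
position: [0.5803, 0.0075, 0.2673]
tool_rot: [[0.98, 0.199, -0.0], [0.199, -0.98, 0.0], [-0.0, -0.0, -1.0]]
ft_force: [0.1, 0.2, -1.5]
grip_width: 0.0225
t 15.65 pos [0.5803 0.0075 0.2673] shift units [0.    0.    1.711] turn units [-0.     0.001 -0.001] ft [ 0.1  0.2 -1.5] grip 0.0225
tcp [0.5803 0.0075 0.2673]
scene hole {'z0': np.float64(0.1301), 'n': 38, 'mean': array([0.5823, 0.0059]), 'circ': array([580.7,   6.4]), 'r': 9.2, 'area_r': 0, 'bb': array([0.582 , 0.0067])}
scene rod {'n': 169, 'tilt_deg': array([0.3 , 0.19]), 'band': array([0.5804, 0.0085, 0.2157]), 'tip': array([0.58  , 0.0082]), 'zmin': np.float64(0.1265), 'res': np.float64(0.0004)}
wrist hole {'z0': np.float64(0.1307), 'n': 283, 'mean': array([0.5811, 0.0074]), 'circ': array([579.5,   7.2]), 'r': 9.7, 'area_r': 0, 'bb': array([0.5797, 0.0072])}
wrist rod {'n': 287, 'tilt_deg': array([0.27, 0.27]), 'band': array([0.5796, 0.0073, 0.2135]), 'tip': array([0.5792, 0.0069]), 'zmin': np.float64(0.1359), 'res': np.float64(0.0001)}
scene (array([0.5804, 0.0076]), 42, 'med|res| 0.0007', 'bias -0.0002')
wrist (array([0.5794, 0.007 ]), 35, 'med|res| 0.0002', 'bias 0.0001')
```

```bash
python3 -m pendant '[10,0,0,0.1,0,0,0, 10,0,0,0.1,0,0,0, 10,0,0,0.1,0,0,0, 10,0,0,0.1,0,0,0, 10,0,0,0.1,0,0,0, 10,0,0,0.1,0,0,0, 10,0,0,0.1,0,0,0, 10,0,0,0,0,0,0]'; python3 plan.py .5803 .0075 .1817 11.5
```

```text
time_s: 16.55
position: [0.58, 0.0075, 0.2315]
tool_rot: [[0.98, 0.199, -0.001], [0.199, -0.98, 0.0], [-0.001, -0.001, -1.0]]
ft_force: [0.1, -1.3, -0.6]
grip_width: 0.0226
t 16.55 pos [0.58   0.0075 0.2315] shift units [0.007 0.002 0.996] turn units [-0.004  0.009 -0.001] ft [ 0.1 -1.3 -0.6] grip 0.0226
```

```bash
python3 -m pendant '[10,0.005,0,0.1,0,0,0, 10,0,0,0.1,0,0,0, 10,0,0,0.1,0,0,0, 10,0,0,0.1,0,0,0, 10,0,0,0.1,0,0,0, 10,0,0,0.1,0,0,0, 10,0,0,0.1,0,0,0, 10,0,0,0.1,0,0,0, 10,0,0,0.1,0,0,0, 10,0,0,0.06,0,0,0, 10,0,0,0,0,0,0, 10,0,0,0,0,0,0]'; python3 plan.py .5803 .0075 .1817 11.5; python3 see.py b
```

```text
time_s: 17.75
position: [0.5806, 0.0076, 0.1844]
tool_rot: [[0.98, 0.199, 0.0], [0.199, -0.98, -0.0], [0.0, 0.0, -1.0]]
ft_force: [-0.1, -0.7, -1.2]
grip_width: 0.0227
t 17.75 pos [0.5806 0.0076 0.1844] shift units [-0.006  0.     0.055] turn units [ 0.001 -0.002 -0.001] ft [-0.1 -0.7 -1.2] grip 0.0227
tcp [0.5806 0.0076 0.1844]
scene hole {'z0': np.float64(0.13), 'n': 12, 'mean': array([0.5787, 0.0011]), 'circ': array([580. ,   3.1]), 'r': 6.2, 'area_r': 0, 'bb': array([0.58  , 0.0018])}
scene rod {'n': 81, 'tilt_deg': array([0.18, 0.31]), 'band': array([0.5808, 0.0082, 0.1333]), 'tip': array([0.5805, 0.0078]), 'zmin': np.float64(0.0494), 'res': np.float64(0.0005)}
wrist hole {'z0': np.float64(0.1307), 'n': 211, 'mean': array([0.5851, 0.0082]), 'circ': array([581.4,   7.5]), 'r': 9.3, 'area_r': 0, 'bb': array([0.584 , 0.0075])}
wrist rod {'n': 68, 'tilt_deg': array([3.74, 4.12]), 'band': array([0.5803, 0.0075, 0.1309]), 'tip': array([0.575 , 0.0016]), 'zmin': np.float64(0.1114), 'res': np.float64(0.0001)}Traceback (most recent call last):
  File "see.py", line 16, in <module>
    pr
[... 250 characters left out ...]
c(*args, **kwargs)
    vector_fun = VectorFunction(
        fun_wrapped,
    ...<6 lines>...
        workers=workers
    )
    self._update_fun()
    ~~~~~~~~~~~~~~~~^^
    self.f = self.fun_wrapped(xp_copy(self.x))
             ~~~~~~~~~~~~~~~~^^^^^^^^^^^^^^^^^
    return np.atleast_1d(self.fun(x))
                         ~~~~~~~~^^^
    return self.f(x, *self.args, **self.kwargs)
           ~~~~~~^^^^^^^^^^^^^^^^^^^^^^^^^^^^^^
  File "hc.py", line 21, in <lambda>
    f=least_squares(lambda q:np.hypot(p[:,0]-q[0],p[:,1]-q[1])-.010,cen,loss="soft_l1",f_scale=.0005)
                                      ~^^^^^
IndexError: too many indices for array: array is 1-dimensional, but 2 were indexed
```

Run:
```python
from h import *
a=np.load("sceneb.npz")["frame"][190:330,60:400,::-1];cv2.imwrite("pics/cb.png",cv2.resize(a,None,fx=2.35,fy=2.35))
```

```text
(no output)
```

View pics/sceneb.png

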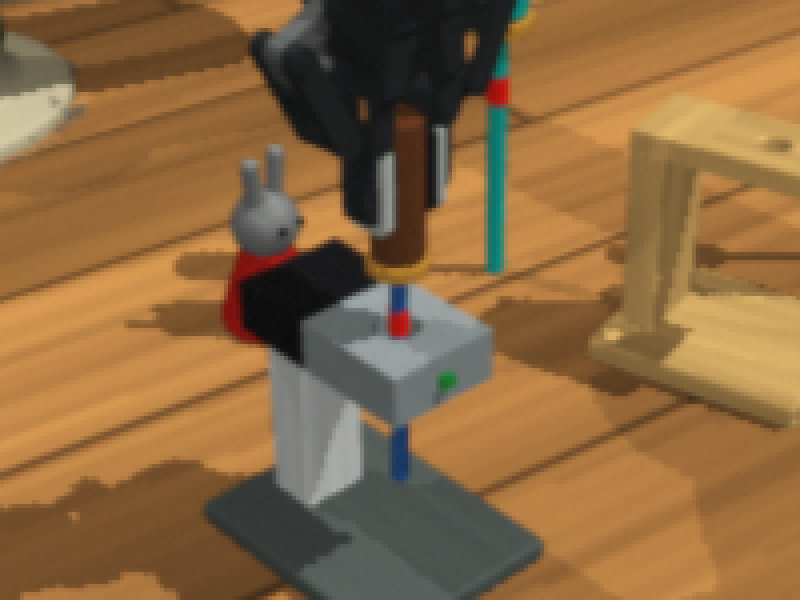

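View pics/wristb.png

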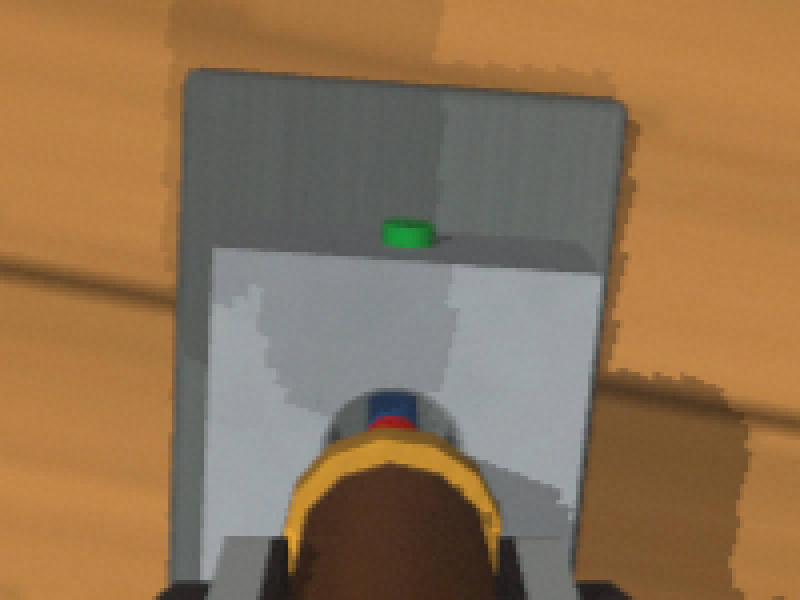

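View pics/cb.png

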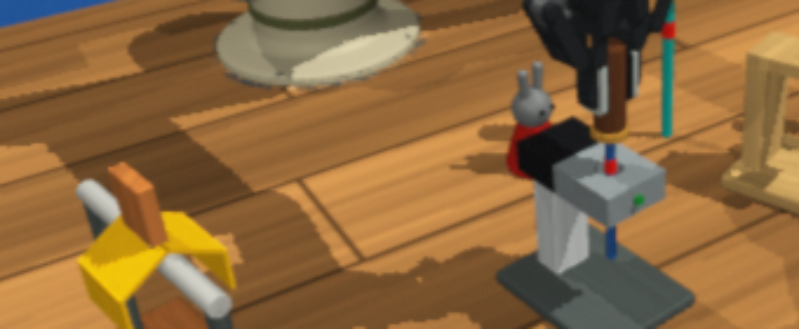

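```bash
python3 -m pendant '[10,-0.004,0,0.03,0,0,0, 10,0,0,0.025,0,0,0, 10,0,0,0,0,0,0, 10,0,0,0,0,0,0, 10,0,0,0,0,0,0, 10,0,0,0,0,0,0, 10,0,0,0,0,0,0, 10,0,0,0,0,0,0]'; python3 plan.py .5803 .0075 .1817 11.5; python3 see.py c 2>/dev/null
python3 - <<'E'
from h import *
im=np.load("scenec.npz");W=cloud(im);z=W[...,2]
a=np.radians(11.6);al=(W[...,0]-.4945)*np.cos(a)+(W[...,1]+.292)*np.sin(a);ac=-(W[...,0]-.4945)*np.sin(a)+(W[...,1]+.292)*np.cos(a)
p=rect(W,(abs(al)<.06)&(abs(ac)<.03)&(z>.175),"fin on rail")
E
```

```text
time_s: 18.65
position: [0.5803, 0.0075, 0.1816]
tool_rot: [[0.98, 0.199, -0.0], [0.199, -0.98, -0.0], [-0.0, 0.0, -1.0]]
ft_force: [0.3, 0.6, -0.1]
grip_width: 0.023
t 18.65 pos [0.5803 0.0075 0.1816] shift units [-0.001  0.001 -0.002] turn units [ 0.     0.    -0.001] ft [ 0.3  0.6 -0.1] grip 0.023
tcp [0.5803 0.0075 0.1816]
scene hole {'z0': np.float64(0.1301), 'n': 14, 'mean': array([0.5789, 0.0014]), 'circ': array([580.,   3.]), 'r': 6.7, 'area_r': 0, 'bb': array([0.58  , 0.0018])}
scene rod {'n': 81, 'tilt_deg': array([0.3, 0.2]), 'band': array([0.5803, 0.0085, 0.1305]), 'tip': array([0.5799, 0.0082]), 'zmin': np.float64(0.0481), 'res': np.float64(0.0004)}
wrist hole {'z0': np.float64(0.1307), 'n': 199, 'mean': array([0.5854, 0.0082]), 'circ': array([581.8,   7.3]), 'r': 9.4, 'area_r': 0, 'bb': array([0.5844, 0.0073])}
wrist rod {'n': 61, 'tilt_deg': array([2.86, 3.88]), 'band': array([0.58  , 0.0076, 0.1279]), 'tip': array([0.5759, 0.002 ]), 'zmin': np.float64(0.1108), 'res': np.float64(0.0)}
fin on rail 294 rect [ 496.6 -292.7] [41.5 13.1] 13.8 z med 0.1899 min 0.1755 max 0.1949
```

View pics/scenec.png

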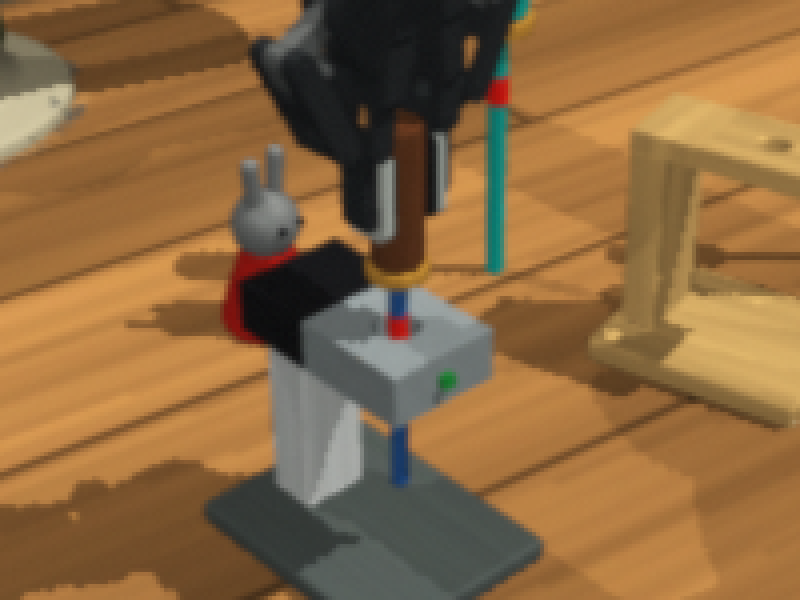

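```bash
python3 -c "
from rig import *
print(close_job()); print(observe()['time_s'])"
```

```text
the job is handed in; nothing more can be done
None
the job is handed in; nothing more can be done
```

I moved the cover from the lamp onto the rail and lowered the small brown-handled rod into the lamp's hole. I handed the job in at about 18.8 s, with the rod still gripped.

- **Cover:** the last scene picture shows it level and straddling the bar. Its fin lies about 2 mm from my estimate of the bar's middle and within about 2° of the bar. I saw it at rest and clear of the fingers.
- **Rod:** in the scene camera its axis is about 0.5 mm from the hole's centre and tilted under 0.5°. The band's middle reads 0.1305 m, against a lamp top of 0.130 m. The force readings during lowering showed no sign of contact with the lamp.
- **Disagreements:** the wrist camera put the band about 2 to 3 mm below the lamp's top, and its last tilt reading was 3 to 4°. I discounted both because the flange hid most of the rod in that view. The fixed cameras also differ by about 2–3 mm in absolute position, so I centred the rod on the rod-to-hole offset within each camera.
- **Bystanders:** I never touched the jar, bowl or rabbit on purpose, and they looked unmoved in the views I checked. I did not re-measure their positions at the end.

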